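# Find the heavy side of a cast polishing wheel on the balancing stand

## Robot

A 7-joint arm with a two-finger parallel gripper is mounted at the origin on the work surface. World frame = base frame: x ahead of the robot, y to its left, z up, the work surface at z = 0. Lengths are in m, angles in rad, forces in N, time in s.
With the tool pointing down it reaches from about 0.4 to 0.85 m from the base axis. Payload 10.4 kg.
Tool frame: the origin (TCP) lies midway between the tips of the shut fingers; the grasp point (between the pads) lies manip.grip_depth behind it (manip.grip_depth is the distance from the TCP to the grasp point, in m); z points along the fingers, x is the direction in which the jaws open and shut, and the axes are right-handed (so a half turn about z gives the same grasp; the last joint's range is limited). The gripper opens to 85 mm and grips with 20 to 120 N. Pads are 22 mm wide; open, the fingers measure 114 mm over their backs; the gripper's body (76 mm by 85 mm) begins 54 mm behind the grasp point. The pads swing forward as they close: fully open they stand 13 mm farther back than shut.
Start: joints at [1.238, 0.332, -0.065, 1.46, 0.022, 1.35, -0.088], TCP at [0.191, -0.595, 0.231] pointing down, gripper open.
Joint ranges: [-2.6, 2.6], [-0.5, 2.12], [-1.47, 1.34], [0.16, 2.42], [-1.27, 4.41], [0.06, 2.06], [-2.6, 2.6]. Speed limits (rad/s): [2.22, 2.22, 2.79, 2.79, 3.14, 3.14, 3.14].

## Interface

Orientations are given as a unit quaternion [x, y, z, w].
In Python, from workcell import manip gives the robot as it stands. The module is installed in compiled form; this text tells all that it offers.
- The arm moves only by the tool send_rows, never from a script. Its argument "steps" is a list of rows, each a list of 2 entries, a list of its own where there are three numbers: the shift along the tool's x, y, z in m, then the turn about the tool's z in rad. In form: [[[x, y, z], spin], ...]. A call has exactly 8 rows; each row is the pose to reach, as a shift and turn from the pose commanded when the call began, along the tool's axes at that moment; what a row does not reach only later rows make up. A row lasts 1/8 s, in which the tool goes at most 62.5 mm and 10.7 degrees, less where a joint would pass 70% of its speed; a pose out of reach is approached as far as the arm can. A call with a gripper value outside its range is refused whole. "hand" is the opening, from 0 (shut) to 1 (fully open), set as the call begins (left out, the last holds). The fingers move at their own pace and stop on an object; "force" is the grip in N (left out, the last holds). Time passes only in rows, so rows that repeat a pose let the fingers close, or fill a call up. It gives the time, the measured TCP pose, the force and the opening at its end, in the units of the state.
- manip.get_obs(): the state, without advancing time (a new reading comes with each control period).
- manip.camera(name): name is "scene" or "side" or "wrist"; returns (picture, depth): 400x640x3 uint8, red, green, blue; 400x640 float32, m along the optical axis (not along the pixel's ray), 0 where there is no reading.
- manip.camera_info(name): a dict with "intrinsics" (3x3 intrinsics, pixels), "dist_coeffs" ([k1, k2, p1, p2, k3] as OpenCV has them; the pictures are not rectified), "pose" (4x4, takes a point from camera to world coordinates); the wrist camera has in their place "T_tool_cam" (4x4, takes a point from camera to tool coordinates, whose origin is the TCP and whose axes are the tool frame's). Camera axes: x right, y up, looking along -z (the intrinsics and any distortion apply to the point x, -y, -z); pixel columns grow to the right and rows downward; lengths in m; the calibration is good to about 2 mm. A picture is of the moment at which its call begins: read the wrist's pose just before it. camera_info takes no time and is no camera call.
- manip.hand_in(): hands the job in, once; it reports no verdict.
The state is a dict: "clock": time; "joint_pos": joint angles; "joint_velocities": joint speeds; "tau": joint torques, N m; "position": TCP position; "ee_rot": TCP orientation; "ft_force": force on the tool from outside, world axes, zero at the start; "torque": the same for the moment, N m; "grip_width": opening from 0.0 (shut) to 1.0 (fully open).
Only numpy, scipy, OpenCV 4.12 (cv2) and the standard library are available. Lean on these libraries where they do the work, as an engineer would, in place of code of your own. Each camera call takes 0.05 s, during which the arm holds its last target.

## Task

Lift the green wheel on its arbor out of the wooden rack and lay the arbor across the blue balancing stand, a bearing in each V, setting it down rather than dropping it, and let go. Then turn the wheel there by hand to find its heavy side (the bearings drag, so left alone it stops well short of it), and bring that side straight down. Finish while holding the wheel still in the fingers like that, on the stand, so that I can scribe the low point; leave everything else on the cart where it is.

Things in the scene. Friction and masses are not known exactly. Their poses are not given: they have to be found in the camera images.
- rotor: The two bearings (steel, 28 mm across, 8 mm wide) of a level steel arbor, 12 mm thick and 150 mm long, with a dark green wheel (disc 120 mm across, 20 mm thick) fast at its middle; 0.7 kg in all. Wheel and arbor turn as one in the bearings. Origin: on the arbor's axis at the middle of the wheel; y along the arbor; bearings centred 60 mm either side of it.
- wheel: The green wheel, same origin, y along the arbor about which it turns. Cast with a hidden heavy side (0.03 to 0.042 N m about the arbor). Greased bearings drag by 0.013 N m: let go on the stand it rolls slowly (up to 4 s) towards heavy side down but stops 17 to 27 degrees short, on the side it came from; within that angle of straight down or up it stays where left.
- yellow_stripe (a point): Point on the wheel's rim at its +x, 60 mm from the axis. Four paint stripes cross the rim and run 20 mm down both faces: yellow at the wheel's +x, white at +z, red at -x, blue at -z. They only serve to tell how far it has turned: the heavy side lies anywhere among them. A half turn or more can take several grasps.
- wheel_middle (a point): The middle of the wheel. Its flat faces are bare from the rim (60 mm from the axis) in to the aluminium flanges (44 mm across, 6 mm thick on each face; brass nuts reach 26 mm from the middle along the arbor), so the rim can be pinched from above across its 20 mm thickness, or its edge pushed round with a finger.
- rack: Wooden wheel rack fixed to the surface, 130 x 56 mm (x, y), 45 mm high. Origin at the centre of its underside, y across the slot. At the start the wheel stands on its rim in the 24 mm wide slot, arbor along the rack's y, its axis 76 mm above the surface (rim top at 136 mm); rubber chocks keep it from turning there. It comes out straight up.
- stand: Blue balancing stand fixed to the surface: base plate 120 x 190 mm (x, y), 10 mm thick; two uprights 60 mm either side of the origin along y, each with an open steel V saddle on top. Origin at the centre of its underside. Laid on it, the arbor lies along the stand's y, its axis 95 mm above the surface straight over the origin (rim top at 155 mm, rim bottom at 35 mm).
- saddle_left (a point): Where the middle of a bearing rests in the V saddle on the stand's +y upright, 95 mm above the surface. Each V is 90 degrees, 20 mm wide along y, 38 mm across its mouth, open above, its top at 94 mm. Either end of the arbor may go on either saddle.
- saddle_right (a point): The same in the V saddle on the stand's -y upright.
- shard: Bystander: frosted blue glass shard, about 70 x 45 x 6 mm, lying flat; origin under its middle.
- lip_ring: Bystander: orange glass vase lip ring, 72 mm across, 12 mm high; origin under its middle.
- scribe: Bystander: carbide scribe, 120 mm long along its x, 9 mm thick, red end at -x.
- sanding_block: Bystander: black rubber sanding block, 70 x 125 x 38 mm; origin under its middle.
- diamond_pad: Bystander: grey and orange diamond hand pad, 55 x 90 x 14 mm; origin under its middle.
- coolant_bottle: Bystander: white coolant bottle, 64 mm across, 150 mm tall; origin under its middle.
- catch_cup: Bystander: white plastic cup, 84 mm across, 66 mm tall, under the low end of a fixed bent aluminium chute (150 mm high); origin under its middle.
There are look-alikes about, which are no part of the job. Leave any turquoise look-alike of the stand alone. There is more than one size of the rotor; the job needs the larger.

How it is judged:
On the way, in this order (a step that is already met when the one before it is completed fails the run):
1. the arbor lies across the stand, a bearing in each V, and the fingers have let go (x of rotor in the frame of stand between -0.005 and 0.005 m and y of rotor in the frame of stand between -0.01 and 0.01 m and z of rotor in the frame of stand between 0.09 and 0.1 m and angle between the y axis of rotor and the y axis of stand, either way round below 0.08 rad and contact force between the fingers and rotor below 0.05 N), for 0.3 s.
2. the wheel is turned by hand on the stand (x of rotor in the frame of stand between -0.005 and 0.005 m and y of rotor in the frame of stand between -0.01 and 0.01 m and z of rotor in the frame of stand between 0.09 and 0.1 m and angle between the y axis of rotor and the y axis of stand, either way round below 0.08 rad and contact force between the fingers and rotor above 0.2 N and angular speed of wheel above 0.2 rad/s), for 0.1 s.
At the end, for the whole second after the job is handed in: The arbor lies across the stand with a bearing in each V (within 5 mm across, 10 mm along and 5 mm in height), the fingers hold the wheel (more than 1 N) and it is still, with its heavy side within about 13 degrees of straight down (x of rotor in the frame of stand between -0.005 and 0.005 m and y of rotor in the frame of stand between -0.01 and 0.01 m and z of rotor in the frame of stand between 0.09 and 0.1 m and angle between the y axis of rotor and the y axis of stand, either way round below 0.08 rad and contact force between the fingers and rotor above 1 N and angular speed of wheel below 0.1 rad/s and linear speed of rotor below 0.02 m/s and horizontal distance between heavy_side and rotor below 0.0095 m and height (world z) of heavy_side below 0.07 m); the arm keeps its last pose, push and grip.
It fails at once if the wheel is dropped (faster than 0.5 m/s out of the fingers) (linear speed of rotor above 0.5 m/s and contact force between the fingers and rotor below 0.05 N).
It fails at once if a thing lying about (shard, ring, scribe, sanding block, pad, bottle or cup) is moved by more than 15 mm (distance of any of shard, lip_ring, scribe, sanding_block, diamond_pad, coolant_bottle, catch_cup from where it was at the start of the episode above 0.015 m).
It also fails if it takes over 64 s, if anything falls off the work surface, if the arm or the gripper's body presses on something with over 40 N, if the wrist force passes 120 N, or if a joint passes its speed limit or range.

## Working session

There is one attempt and no reset: what is moved stays moved. The work goes in short steps, Python scripts to look and compute and a tool call to move; the robot and the scene stay as the last step left them, time stands still between calls to the robot, and variables do not carry over. Pictures are saved under pics/ and viewed, and the job is handed in when it is done.

Besides the shell and the picture viewer there is one more tool, called after "Request:" as name([rows], argument=value, ...), one row to a line, values as JSON. send_rows: Moves the arm, as the interface text tells. Its arguments: {"type":"object","properties":{"steps":{"type":"array"},"hand":{"type":"number"},"force":{"type":"number"}},"required":["steps"]}

```bash
mkdir -p pics
cat > h.py <<'E'
from workcell import manip
import numpy as np, cv2
from scipy.spatial.transform import Rotation as R
def st():
    o=manip.get_obs(); return o
def Ttool(o):
    T=np.eye(4);T[:3,:3]=R.from_quat(o["ee_rot"]).as_matrix();T[:3,3]=o["position"];return T
def snap(name,fn):
    o=manip.get_obs(); p,d=manip.camera(name); i=manip.camera_info(name)
    pose=np.array(i["pose"]) if name!="wrist" else Ttool(o)@np.array(i["T_tool_cam"])
    cv2.imwrite(f"pics/{fn}.png",p[:,:,::-1]); np.savez(f"pics/{fn}.npz",p=p,d=d,pose=pose,K=np.array(i["intrinsics"]),D=np.array(i["dist_coeffs"]))
    return load(fn)
def load(fn): return dict(np.load(f"pics/{fn}.npz"))
def rays(c,uv):
    uv=np.array(uv,float).reshape(-1,1,2)
    n=cv2.undistortPoints(uv,c["K"],c["D"]).reshape(-1,2)
    d=np.c_[n[:,0],-n[:,1],-np.ones(len(n))]
    return c["pose"][:3,3], d@c["pose"][:3,:3].T
def plane(c,uv,z):
    o,d=rays(c,uv); return o+d*((z-o[2])/d[:,2])[:,None]
def pts(c):
    h,w=c["d"].shape; uv=np.stack(np.meshgrid(np.arange(w),np.arange(h)),-1).reshape(-1,2)
    o,d=rays(c,uv); return (o+d*c["d"].reshape(-1,1)).reshape(h,w,3)
def proj(c,P):
    Ti=np.linalg.inv(c["pose"]); q=np.atleast_2d(P)@Ti[:3,:3].T+Ti[:3,3]; q=q*[1,-1,-1]
    return cv2.projectPoints(q.astype(float),np.zeros(3),np.zeros(3),c["K"],c["D"])[0].reshape(-1,2)
E
python3 - <<'E'
from h import *
o=st(); print({k:np.round(v,3) for k,v in o.items()}, manip.grip_depth)
for n in["scene","side","wrist"]:
    c=snap(n,n+"0"); print(n,c["K"].round(1).tolist(),c["pose"].round(3).tolist(),c["D"])
E
```

```text
{'clock': np.float64(0.0), 'joint_pos': array([ 1.238,  0.333, -0.065,  1.461,  0.022,  1.35 , -0.089]), 'joint_velocities': array([ 0.001,  0.001,  0.   ,  0.001,  0.   , -0.   , -0.001]), 'tau': array([ 0.0000e+00, -6.2544e+01,  4.9000e-02, -3.9161e+01,  1.6000e-02,
        1.0000e-02, -0.0000e+00]), 'position': array([ 0.19 , -0.595,  0.231]), 'ee_rot': array([ 0.808, -0.59 , -0.001, -0.   ]), 'ft_force': array([ 0.206,  0.046, -0.34 ]), 'torque': array([-0.003,  0.049,  0.011]), 'grip_width': np.float64(1.0)} 0.0187
scene [[476.3, 0.0, 315.1], [0.0, 476.3, 205.5], [0.0, 0.0, 1.0]] [[-0.689, -0.576, 0.439, 1.042], [0.725, -0.552, 0.412, 0.471], [0.005, 0.602, 0.798, 1.036], [0.0, 0.0, 0.0, 1.0]] [-0.12231317  0.          0.          0.          0.        ]
side [[477.1, 0.0, 312.0], [0.0, 477.1, 194.6], [0.0, 0.0, 1.0]] [[-0.999, 0.017, -0.045, 0.449], [-0.045, -0.702, 0.711, 1.078], [-0.019, 0.712, 0.702, 1.162], [0.0, 0.0, 0.0, 1.0]] [-0.03820492  0.          0.          0.          0.        ]
wrist [[305.1, 0.0, 312.8], [0.0, 305.1, 201.7], [0.0, 0.0, 1.0]] [[0.306, 0.909, 0.283, 0.264], [-0.952, 0.292, 0.09, -0.571], [-0.001, -0.297, 0.955, 0.372], [0.0, 0.0, 0.0, 1.0]] [-0.04472764  0.          0.          0.          0.        ]
```

View pics/scene0.png

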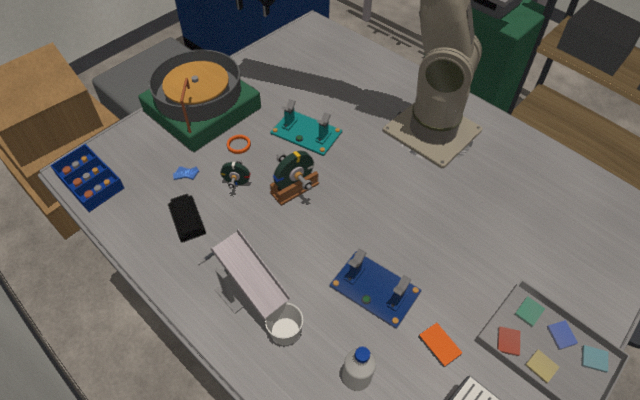

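View pics/side0.png

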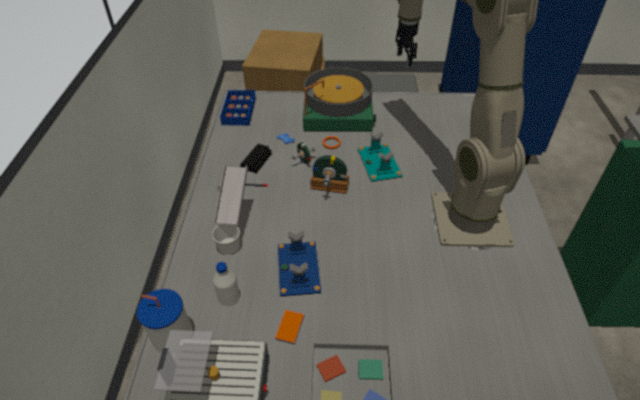

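View pics/wrist0.png

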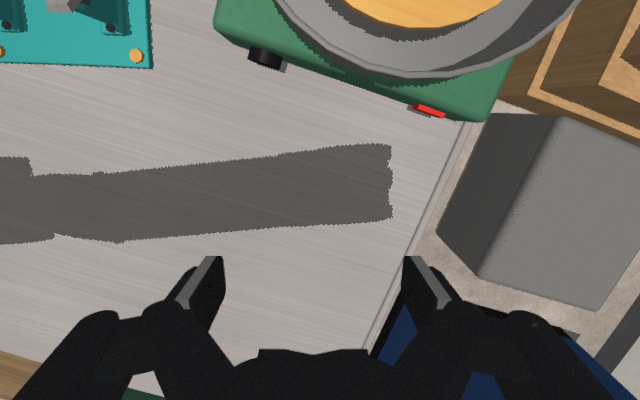

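The scene view shows the large rotor in the rack near (295,178), the small look-alike at (235,175), the blue stand at (376,288) and the turquoise one at (307,130). Next I'll measure the rotor and the stand.

Run:
```python
from h import *
for fn,box in [("scene0",(255,130,345,215)),("side0",(290,135,370,205))]:
    c=load(fn); x0,y0,x1,y1=box; cv2.imwrite(f"pics/{fn}_r.png",cv2.resize(c["p"][y0:y1,x0:x1,::-1],None,fx=7,fy=7,interpolation=cv2.INTER_NEAREST))
for fn,box in [("scene0",(315,235,435,335)),("side0",(265,220,335,300))]:
    c=load(fn); x0,y0,x1,y1=box; cv2.imwrite(f"pics/{fn}_s.png",cv2.resize(c["p"][y0:y1,x0:x1,::-1],None,fx=6,fy=6,interpolation=cv2.INTER_NEAREST))
    P=pts(c); hsv=cv2.cvtColor(c["p"],cv2.COLOR_RGB2HSV)
    # stand base: z 6..14mm and blue
    m=(hsv[...,0]>100)&(hsv[...,0]<125)&(hsv[...,1]>120)
    mm=np.zeros_like(m);mm[y0:y1,x0:x1]=m[y0:y1,x0:x1]
    b=mm&(abs(P[...,2]-.010)<.006); q=P[b]; print(fn,"base n",b.sum(), q[:,2].mean())
    r=cv2.minAreaRect(q[:,:2].astype(np.float32)*1000); print(r)
    # V tops
    t=np.zeros_like(m);t[y0:y1,x0:x1]=1
    t&=(P[...,2]>.08)&(P[...,2]<.105); q=P[t]; print("tops",len(q))
    cen=np.array(r[0])/1000
    print(np.round(q,3).tolist() if len(q)<12 else cv2.kmeans(q.astype(np.float32),2,None,(3,50,1e-4),5,cv2.KMEANS_PP_CENTERS)[2])
for fn,box in [("scene0",(255,130,345,215)),("side0",(290,135,370,205))]:
    c=load(fn);x0,y0,x1,y1=box;P=pts(c);hsv=cv2.cvtColor(c["p"],cv2.COLOR_RGB2HSV)
    t=np.zeros(P.shape[:2],bool);t[y0:y1,x0:x1]=1
    w=t&(hsv[...,0]<18)&(hsv[...,1]>110)&(abs(P[...,2]-.045)<.006);q=P[w];print(fn,"rack top",len(q),cv2.minAreaRect(q[:,:2].astype(np.float32)*1000) if len(q)>3 else 0)
    g=t&(P[...,2]>.055); q=P[g]; print("hi",len(q),q.min(0),q.max(0), q.mean(0))
    g=t&(P[...,2]>.10);q=P[g];u,s,v=np.linalg.svd(q[:,:2]-q[:,:2].mean(0));print("above .1",q.mean(0),v[0],q.max(0))
```

```text
scene0 base n 2358 0.009394942191578763
((555.913330078125, 214.612548828125), (117.80439758300781, 186.71095275878906), 7.856012344360352)
tops 264
[[0.5616724  0.15545101 0.08759559]
 [0.54610425 0.27398258 0.08803347]]
side0 base n 1204 0.008294716535256848
((551.1288452148438, 218.1251220703125), (114.25798034667969, 189.51805114746094), 7.168138027191162)
tops 167
[[0.5428625  0.27775395 0.08717755]
 [0.55856574 0.15845709 0.086565  ]]
scene0 rack top 191 ((470.51873779296875, -144.04129028320312), (48.16432189941406, 126.26158142089844), 78.67570495605469)
hi 1147 [ 0.28493315 -0.22154222  0.05507972] [1.04199492 0.47123374 1.03588859] [ 0.49494246 -0.11787657  0.13018365]
above .1 [ 0.52045384 -0.09486467  0.19256619] [-0.68183269 -0.73150816] [1.04199492 0.47123374 1.03588859]
side0 rack top 88 ((504.9207763671875, -168.09677124023438), (87.47148895263672, 230.74029541015625), 55.54027557373047)
hi 803 [ 0.40507797 -0.30370354  0.05503003] [0.58363772 1.0776531  1.16177305] [ 0.47301297 -0.11927481  0.11665203]
above .1 [ 0.46154067 -0.06867976  0.17868337] [ 0.01193062 -0.99992883] [0.51484275 1.0776531  1.16177305]
```

```bash
cd pics; python3 -c "
import cv2,numpy as np
for a in['r','s']:
    i=[cv2.resize(cv2.imread(f'{n}0_{a}.png'),(400,380)) for n in('scene','side')]
    cv2.imwrite(f'c_{a}.png',np.hstack(i))
"
```

```text
(no output)
```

View pics/c_r.png

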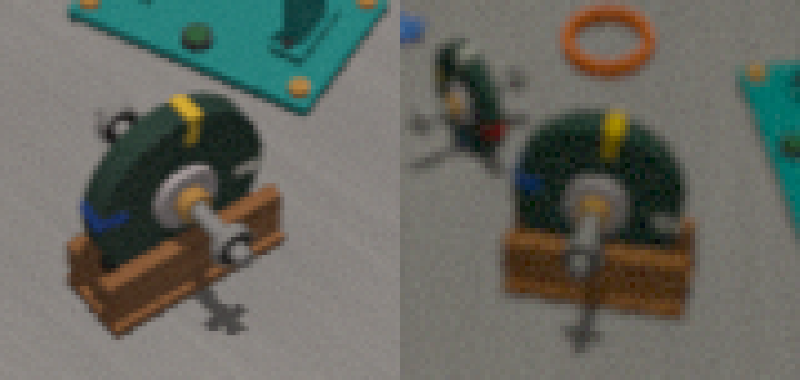

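View pics/c_s.png

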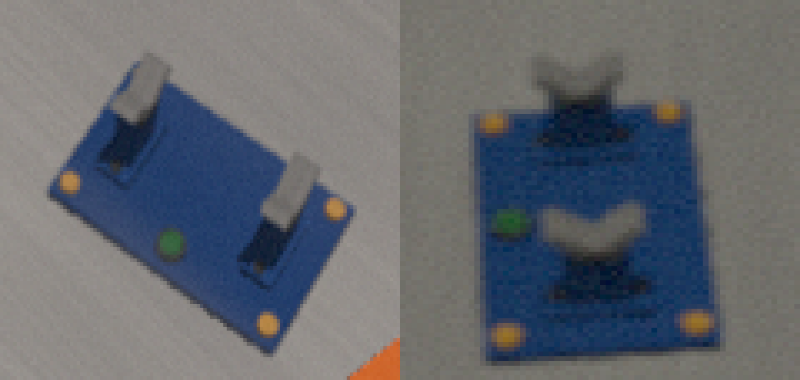

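Run:
```python
from h import *
for fn in["scene0","side0"]:
    c=load(fn);P=pts(c)[c["d"]>0]
    for lo in(.02,.1,.14,.2):
        pass
    a=np.array([.19,-.595]);b=np.array([.47,-.14]);u=(b-a)/np.linalg.norm(b-a)
    s=(P[:,:2]-a)@u; l=(P[:,:2]-a)@np.array([-u[1],u[0]])
    for s0 in np.arange(0.0,.6,.1):
        print(fn,round(s0,1),[ (round(P[(s>s0)&(s<s0+.1)&(abs(l-l0)<.03)&(P[:,2]<.6)][:,2].max(initial=0),3)) for l0 in(-.15,-.09,-.03,.03,.09,.15)])
```

```text
scene0 0.0 [np.float64(0.138), np.float64(0.138), np.float64(0.007), np.float64(0.308), np.float64(0.007), np.float64(0.008)]
scene0 0.1 [np.float64(0.123), np.float64(0.139), np.float64(0.074), np.float64(0.005), np.float64(0.005), np.float64(0.007)]
scene0 0.2 [np.float64(0.138), np.float64(0.138), np.float64(0.018), np.float64(0.096), np.float64(0.093), np.float64(0.012)]
scene0 0.3 [np.float64(0.017), np.float64(0.018), np.float64(0.015), np.float64(0.095), np.float64(0.096), np.float64(0.096)]
scene0 0.4 [np.float64(0.086), np.float64(0.057), np.float64(0.092), np.float64(0.0), np.float64(0.02), np.float64(0.015)]
scene0 0.5 [np.float64(0.056), np.float64(0.085), np.float64(0.138), np.float64(0.138), np.float64(0.047), np.float64(0.008)]
side0 0.0 [np.float64(0.141), np.float64(0.136), np.float64(0.49), np.float64(0.494), np.float64(0.337), np.float64(0.006)]
side0 0.1 [np.float64(0.125), np.float64(0.136), np.float64(0.075), np.float64(0.006), np.float64(0.006), np.float64(0.005)]
side0 0.2 [np.float64(0.136), np.float64(0.137), np.float64(0.03), np.float64(0.096), np.float64(0.092), np.float64(0.011)]
side0 0.3 [np.float64(0.013), np.float64(0.016), np.float64(0.016), np.float64(0.093), np.float64(0.09), np.float64(0.093)]
side0 0.4 [np.float64(0.081), np.float64(0.062), np.float64(0.077), np.float64(0.106), np.float64(0.015), np.float64(0.014)]
side0 0.5 [np.float64(0.048), np.float64(0.028), np.float64(0.137), np.float64(0.14), np.float64(0.082), np.float64(0.006)]
```

Request:
send_rows([
  [[-0.03,-0.035,-0.01],0.06],
  [[-0.07,-0.082,-0.02],0.13],
  [[-0.11,-0.13,-0.03],0.2],
  [[-0.15,-0.176,-0.03],0.27],
  [[-0.19,-0.222,-0.03],0.34],
  [[-0.23,-0.268,-0.03],0.41],
  [[-0.27,-0.315,-0.03],0.47],
  [[-0.31,-0.36,-0.03],0.508],
], hand=1, force=60)

```text
clock: 1.15
position: [0.4396, -0.1884, 0.2613]
ee_rot: [-0.633, 0.774, -0.0, -0.0]
ft_force: [1.3, -0.8, 0.3]
grip_width: 0.996
```

Run:
```python
from h import *
o=st();print(o["clock"],o["position"],Ttool(o)[:3,:3].round(3).tolist())
snap("wrist","w1")
```

```text
1.15 [ 0.43955989 -0.18838353  0.26134538] [[-0.199, -0.98, 0.0], [-0.98, 0.199, -0.0], [0.0, -0.0, -1.0]]
```

View pics/w1.png

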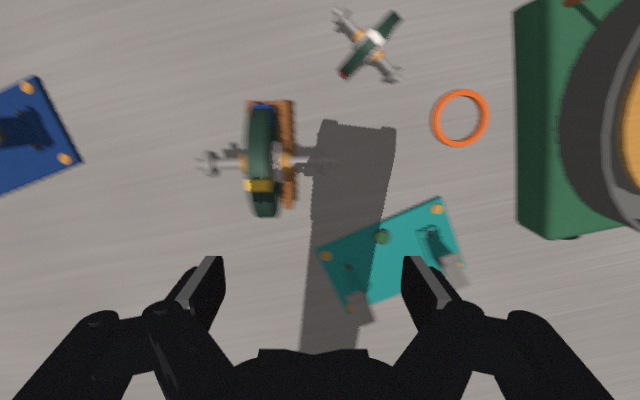

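The wrist view shows the big rotor upright at (263,160), with yellow at (260,187), well aligned with the jaws. I'll fit the rim from depth.

```bash
cat > meas.py <<'E'
from h import *
import sys
c=snap("wrist",sys.argv[1]); P=pts(c); o=st(); T=Ttool(o)
box=[int(a) for a in sys.argv[2].split(",")]; z0,z1=map(float,sys.argv[3].split(","))
m=np.zeros(P.shape[:2],bool); m[box[1]:box[3],box[0]:box[2]]=1
m&=(P[...,2]>z0)&(P[...,2]<z1)&(c["d"]>0)
hsv=cv2.cvtColor(c["p"],cv2.COLOR_RGB2HSV)
q=P[m]; r=cv2.minAreaRect((q[:,:2]*1000).astype(np.float32)); print(len(q),"rect",r,"zmax",np.percentile(q[:,2],99))
print("tcp",o["position"], "jaw ang",np.degrees(np.arctan2(T[1,0],T[0,0])))
ctr=np.array([r[0][0]/1000,r[0][1]/1000,o["position"][2]])
print("tool delta",(T[:3,:3].T@(ctr-o["position"])).round(4))
E
python3 meas.py w2 170,80,330,240 .11,.145
python3 - <<'E'
from h import *
c=load("w2");P=pts(c);o=st()
for fn in ["scene0","side0"]:
    d=load(fn)
# arbor line points: z .06-.09 outside
m=np.zeros(P.shape[:2],bool);m[140:185,185:345]=1
m&=(P[...,2]>.068)&(P[...,2]<.1)
q=P[m];u,s,v=np.linalg.svd(q-q.mean(0));print(len(q),q.mean(0),v[0],np.degrees(np.arctan2(v[0][1],v[0][0])))
E
```

```text
2303 rect ((467.99639892578125, -144.97982788085938), (20.58578109741211, 97.20699310302734), 80.13420104980469) zmax 0.1360723367373191
tcp [ 0.44177771 -0.18367062  0.26152098] jaw ang -100.86684735595331
tool delta [-0.0429 -0.0185  0.0001]
1902 [ 0.46892929 -0.14627966  0.08354075] [-0.16825754 -0.98565236  0.01337271] -99.68739887682217
```

Request:
send_rows([
  [[-0.025,-0.01,0.0],-0.007],
  [[-0.0492,-0.0194,0.0],-0.014],
  [[-0.0492,-0.0194,0.03],-0.014],
  [[-0.0492,-0.0194,0.06],-0.014],
  [[-0.0492,-0.0194,0.08],-0.014],
  [[-0.0492,-0.0194,0.09],-0.014],
  [[-0.0492,-0.0194,0.09],-0.014],
  [[-0.0492,-0.0194,0.09],-0.014],
])

```text
clock: 2.25
position: [0.4681, -0.146, 0.1721]
ee_rot: [-0.639, 0.769, -0.001, 0.0]
ft_force: [0.6, -0.2, -0.4]
grip_width: 1.002
```

```bash
python3 meas.py w3 150,80,550,390 .11,.145
```

```text
3926 rect ((468.1932373046875, -145.06106567382812), (20.377254486083984, 97.26582336425781), 79.85304260253906) zmax 0.1360623216126787
tcp [ 0.46809952 -0.14605522  0.17218537] jaw ang -100.56198791599917
tool delta [-0.001   0.0001 -0.    ]
```

View pics/w3.png

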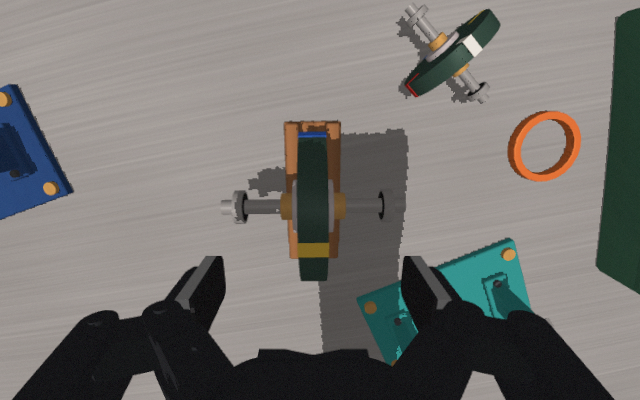

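Request:
send_rows([
  [[-0.001,0,0.02],-0.006],
  [[-0.001,0,0.045],-0.006],
  [[-0.001,0,0.06],-0.006],
  [[-0.001,0,0.06],-0.006],
  [[-0.001,0,0.06],-0.006],
  [[-0.001,0,0.06],-0.006],
  [[-0.001,0,0.06],-0.006],
  [[-0.001,0,0.06],-0.006],
])

```text
clock: 3.3
position: [0.4679, -0.1449, 0.1115]
ee_rot: [-0.641, 0.767, -0.0, 0.0]
ft_force: [-0.6, -0.3, -0.1]
grip_width: 1.001
```

Request:
send_rows([
  [[0,0,0],0],
  [[0,0,0],0],
  [[0,0,0],0],
  [[0,0,0],0],
  [[0,0,0],0],
  [[0,0,0],0],
  [[0,0,0],0],
  [[0,0,0],0],
], hand=0, force=100)

```text
clock: 4.3
position: [0.4679, -0.145, 0.1116]
ee_rot: [-0.641, 0.767, -0.0, -0.0]
ft_force: [-2.6, -1.1, 6.2]
grip_width: 0.215
```

Request:
send_rows([
  [[0,0,-0.01],0],
  [[0,0,-0.025],0],
  [[0,0,-0.045],0],
  [[0,0,-0.07],0],
  [[0,0,-0.095],0],
  [[0,0,-0.115],0],
  [[0,0,-0.125],0],
  [[0,0,-0.125],0],
])

```text
clock: 5.3
position: [0.468, -0.1448, 0.2368]
ee_rot: [-0.641, 0.767, -0.0, 0.0]
ft_force: [-0.2, -0.4, -8.3]
grip_width: 0.21
```

Run:
```python
from h import *
o=st();print(o["position"],o["ft_force"],o["grip_width"])
c=snap("wrist","w4");snap("scene","s4");snap("side","d4")
```

```text
[ 0.46795545 -0.14484549  0.23675933] [-0.16467059 -0.44000042 -8.26642509] 0.21009051663439615
```

View pics/w4.png

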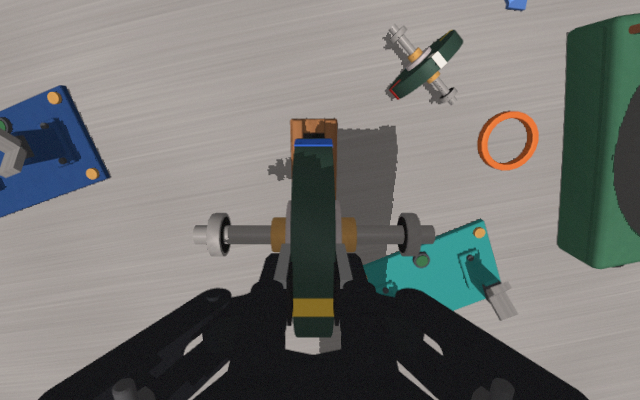

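View pics/d4.png

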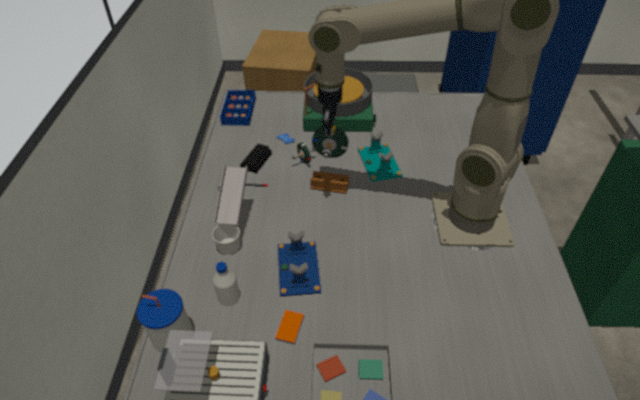

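Request:
send_rows([
  [[-0.02,-0.001,0],-0.03],
  [[-0.055,-0.003,0],-0.07],
  [[-0.095,-0.005,0],-0.11],
  [[-0.135,-0.007,0],-0.16],
  [[-0.17,-0.009,0],-0.2],
  [[-0.2,-0.01,0],-0.24],
  [[-0.22,-0.012,0],-0.28],
  [[-0.225,-0.012,0],-0.307],
])

```text
clock: 6.45
position: [0.5194, 0.0759, 0.236]
ee_rot: [0.752, -0.659, -0.0, 0.0]
ft_force: [0.1, -0.1, -6.6]
grip_width: 0.208
```

Run:
```python
from h import *
o=st();print(o["position"],o["ee_rot"],o["ft_force"],o["grip_width"])
c=snap("wrist","w5")
```

```text
[0.51944506 0.07585896 0.23597805] [ 7.52406566e-01 -6.58698885e-01 -3.71517964e-04  1.21654639e-05] [ 0.1329367  -0.06685493 -6.61271419] 0.20846586070259576
```

View pics/w5.png

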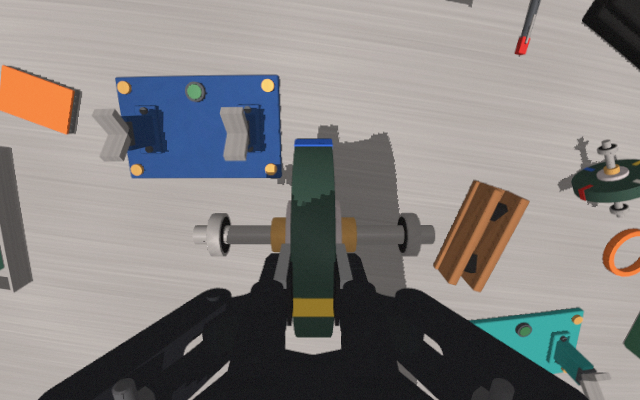

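The blue stand lies at (198,127), fully visible and nearly aligned with the tool.

Run:
```python
from h import *
c=load("w5");o=st();T=Ttool(o);P=pts(c);hsv=cv2.cvtColor(c["p"],cv2.COLOR_RGB2HSV)
m=np.zeros(P.shape[:2],bool);m[60:195,80:290]=1
b=m&(P[...,2]>.006)&(P[...,2]<.014)&(hsv[...,1]>90)
q=P[b];print(q[:,2].mean());r=cv2.minAreaRect((q[:,:2]*1000).astype(np.float32));print("base",len(q),r)
print("jaw",np.degrees(np.arctan2(T[1,0],T[0,0])))
# fasteners? V tops
v=m&(P[...,2]>.072)&(P[...,2]<.1)
lab=cv2.connectedComponentsWithStats(v.astype(np.uint8))
cs=[]
for i in range(1,lab[0]):
    if lab[2][i,4]>50:
        s=P[lab[1]==i]; r2=cv2.minAreaRect((s[:,:2]*1000).astype(np.float32)); print("V",len(s),s[:,2].min(),s[:,2].max(),r2)
        cs.append(np.array(r2[0])/1000)
if len(cs)==2:
    a,bb=cs; mid=(a+bb)/2; print("mid",mid,"len",np.linalg.norm(a-bb),"ang",np.degrees(np.arctan2(*(bb-a)[::-1])))
# rotor held: bearings
for nm,box in(("L",(190,205,235,265)),("R",(395,205,440,265))):
    k=np.zeros_like(m);k[box[1]:box[3],box[0]:box[2]]=1;k&=(P[...,2]>.17); s=P[k]; t=(s-o["position"])@T[:3,:3]; print(nm,len(s),t.mean(0),t.min(0),t.max(0))
k=np.zeros_like(m);k[130:200,280:350]=1;k&=(P[...,2]>.17);t=(P[k]-o["position"])@T[:3,:3];print("wheel",t.min(0),t.max(0),np.median(t,0))
```

```text
0.00932711191609269
base 11701 ((553.92529296875, 216.29928588867188), (118.55580139160156, 189.50723266601562), 7.6188178062438965)
jaw -82.38677619394848
V 1213 0.0721080657293861 0.0948065420282378 ((562.2999877929688, 156.59434509277344), (47.98041915893555, 20.877580642700195), 7.782276153564453)
V 1315 0.07226125133307965 0.0951718277209912 ((546.0781860351562, 275.5683288574219), (48.1340446472168, 22.416751861572266), 7.131685256958008)
mid [0.55418909 0.21608134] len 0.12007479196359494 ang 97.76425669732483
L 1309 [-0.06014874 -0.00274815  0.02905049] [-0.07587523 -0.07688493 -0.14190916] [-0.00102938  0.0139413   0.05014695]
R 1268 [ 0.05899601 -0.00352905  0.02745452] [-0.00102938 -0.07688493 -0.14190916] [0.07421618 0.01292693 0.04865875]
wheel [-0.01115858 -0.07688493 -0.14190916] [ 0.00916923 -0.03672586  0.03857855] [-0.00102938 -0.04831001  0.00104689]
```

Run:
```python
from h import *
c=load("w5");o=st();T=Ttool(o);P=pts(c)
t=(P-o["position"])@T[:3,:3]
for nm,x0,x1 in(("Lb",-.064,-.056),("Rb",.056,.064),("La",-.055,-.028),("Ra",.028,.055)):
    k=(t[...,0]>x0)&(t[...,0]<x1)&(t[...,2]>.012)&(t[...,2]<.055)&(c["d"]>0)&(abs(t[...,1])<.03)
    s=t[k]; print(nm,len(s),np.percentile(s[:,1],[1,50,99]).round(4),np.percentile(s[:,2],[1,10]).round(4))
print("target delta tool", T[:3,:3].T@(np.array([.554,.2162,0.2360])-o["position"]))
```

```text
Lb 793 [-0.0134 -0.0041  0.0126] [0.0223 0.0231]
Rb 537 [-0.0139 -0.0052  0.0109] [0.0214 0.0222]
La 819 [-0.0059 -0.0021  0.0046] [0.0298 0.0305]
Ra 848 [-0.0075 -0.0025  0.0044] [0.0279 0.0299]
target delta tool [-1.35001216e-01 -5.29314881e-02 -1.93779290e-05]
```

Request:
send_rows([
  [[-0.02,-0.008,0],0],
  [[-0.05,-0.019,0],0],
  [[-0.08,-0.031,0],0],
  [[-0.11,-0.043,0],0],
  [[-0.128,-0.05,0],0],
  [[-0.1344,-0.0522,0],0],
  [[-0.1344,-0.0522,0.01],0],
  [[-0.1344,-0.0522,0.02],0],
])

```text
clock: 7.5
position: [0.5541, 0.2128, 0.2153]
ee_rot: [0.751, -0.661, 0.0, 0.001]
ft_force: [-0.3, -1.1, -6.2]
grip_width: 0.212
```

Request:
send_rows([
  [[0,0,0.015],0],
  [[0,0,0.03],0],
  [[0,0,0.043],0],
  [[0,0,0.053],0],
  [[0,0,0.06],0],
  [[0,0,0.063],0],
  [[0,0,0.065],0],
  [[0,0,0.065],0],
])

```text
clock: 8.5
position: [0.5541, 0.2145, 0.1515]
ee_rot: [0.751, -0.66, 0.0, -0.0]
ft_force: [0.2, 0.1, -7.0]
grip_width: 0.21
```

Run:
```python
from h import *
o=st();print(o["position"],np.degrees(np.arctan2(*Ttool(o)[:2,0][::-1])),o["ft_force"],o["grip_width"])
T=Ttool(o);print((T[:3,:3].T@(np.array([.554,.2162,.1305])-o["position"])))
c=snap("wrist","w6");snap("side","d6")
d=load("d6");cv2.imwrite("pics/d6c.png",cv2.resize(d["p"][200:310,240:350,::-1],None,fx=5,fy=5))
```

```text
[0.55412685 0.2144785  0.15146632] -82.62168232497682 [ 0.15848861  0.13491932 -7.01610007] 0.21001667558479448
[-1.72398113e-03 -8.87072190e-05  2.09663168e-02]
```

View pics/w6.png

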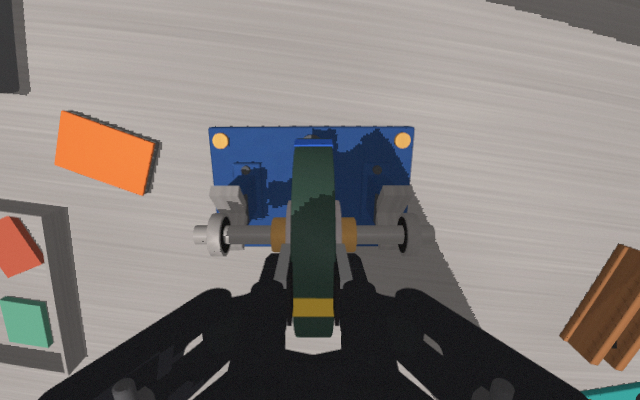

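View pics/d6c.png

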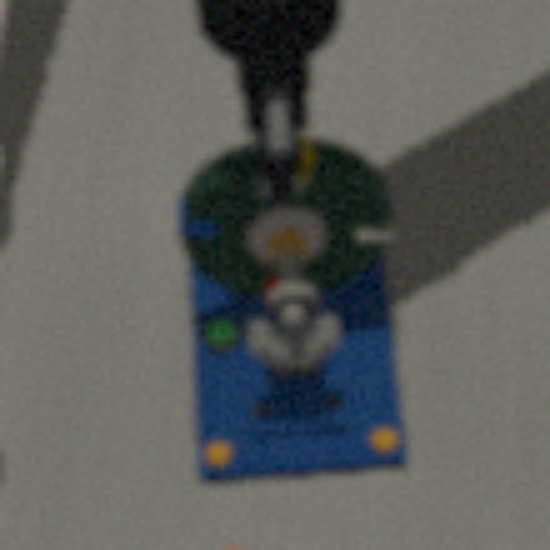

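Above the Vs and aligned. I'll lower it slowly.

Request:
send_rows([
  [[-0.0013,0,0.006],-0.004],
  [[-0.0013,0,0.011],-0.004],
  [[-0.0013,0,0.015],-0.004],
  [[-0.0013,0,0.017],-0.004],
  [[-0.0013,0,0.018],-0.004],
  [[-0.0013,0,0.019],-0.004],
  [[-0.0013,0,0.0195],-0.004],
  [[-0.0013,0,0.0195],-0.004],
])

```text
clock: 9.6
position: [0.554, 0.2157, 0.1319]
ee_rot: [0.752, -0.659, 0.0, -0.0]
ft_force: [0.2, -0.2, -5.5]
grip_width: 0.214
```

Run:
```python
from h import *
o=st();print(o["position"],o["ft_force"],o["torque"],o["grip_width"])
```

```text
[0.55397934 0.21574639 0.13194647] [ 0.21022433 -0.2285656  -5.48695996] [ 0.02272069 -0.12544954  0.05730529] 0.21354378332974813
```

Starting to touch; a little further.

Request:
send_rows([
  [[0,0,0.0005],0],
  [[0,0,0.001],0],
  [[0,0,0.0013],0],
  [[0,0,0.0015],0],
  [[0,0,0.0015],0],
  [[0,0,0.0015],0],
  [[0,0,0.0015],0],
  [[0,0,0.0015],0],
])

```text
clock: 10.6
position: [0.5543, 0.2157, 0.1306]
ee_rot: [0.752, -0.659, 0.0, -0.0]
ft_force: [3.5, -2.3, 1.0]
grip_width: 0.212
```

Run:
```python
from h import *
o=st();print(o["position"],o["ft_force"],o["torque"],o["grip_width"])
snap("side","d7");snap("scene","s7")
a=load("d7")["p"][200:310,240:350,::-1];b=load("s7")["p"][215:325,320:430,::-1]
cv2.imwrite("pics/c7.png",cv2.resize(np.hstack([a,b]),None,fx=3.6,fy=3.6,interpolation=cv2.INTER_CUBIC))
```

```text
[0.5542926  0.2156666  0.13061531] [ 3.47935708 -2.30436039  1.04379252] [ 0.08504162 -1.06575751 -0.25778183] 0.2121460035939024
```

View pics/c7.png

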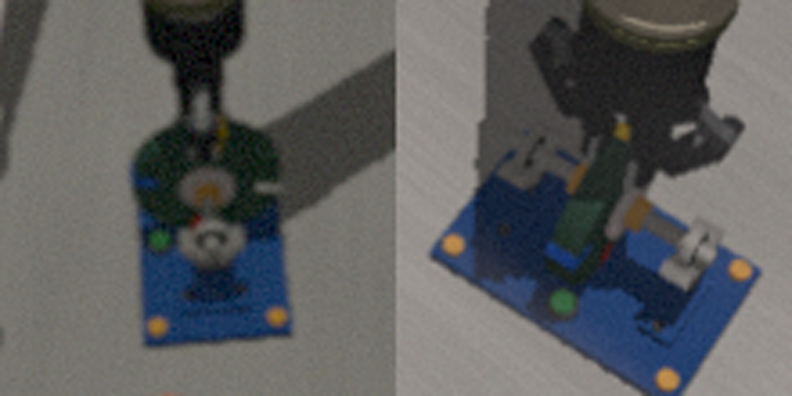

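Request:
send_rows([
  [[0,0,0],0],
  [[0,0,0],0],
  [[0,0,0],0],
  [[0,0,0],0],
  [[0,0,0],0],
  [[0,0,0],0],
  [[0,0,-0.01],0],
  [[0,0,-0.02],0],
], hand=1)

```text
clock: 11.7
position: [0.554, 0.2159, 0.1513]
ee_rot: [0.752, -0.659, 0.0, -0.0]
ft_force: [-0.6, -0.4, 0.4]
grip_width: 1.0
```

```bash
cat > look.py <<'E'
from h import *
import sys
n=sys.argv[1]
o=st();print(o["clock"],o["position"],o["ft_force"].round(1),o["grip_width"].round(3))
snap("wrist","w"+n);snap("side","d"+n);snap("scene","s"+n)
a=load("d"+n)["p"][200:310,240:350,::-1];b=load("s"+n)["p"][215:325,320:430,::-1]
ab=cv2.resize(np.hstack([a,b]),(560,280),interpolation=cv2.INTER_CUBIC)
w=cv2.resize(load("w"+n)["p"][60:360,200:430,::-1],(215,280))
cv2.imwrite(f"pics/c{n}.png",np.hstack([ab,w]))
E
python3 look.py 8
```

```text
Traceback (most recent call last):
  File "look.py", line 4, in <module>
    o=st();print(o["clock"],o["position"],o["ft_force"].round(1),o["grip_width"].round(3))
                                                                 ^^^^^^^^^^^^^^^^^^^^^
AttributeError: 'float' object has no attribute 'round'
```

```bash
sed -i 's/o\["grip_width"\].round(3)/round(o["grip_width"],3)/' look.py
cat > ang.py <<'E'
from h import *
C=np.array([.554,.2162,.095]); yw=np.radians(7.6)
ex=np.array([np.cos(yw),np.sin(yw),0]); ey=np.array([-np.sin(yw),np.cos(yw),0])
def angs(fn):
    c=load(fn); P=pts(c); q=P-C; x=q@ex; y=q@ey; z=q[...,2]
    r=np.hypot(x,z); hsv=cv2.cvtColor(c["p"],cv2.COLOR_RGB2HSV).astype(int); H,S,V=hsv[...,0],hsv[...,1],hsv[...,2]
    on=(abs(y)<.015)&(r>.042)&(r<.066)&(c["d"]>0)
    masks=dict(yellow=(H>18)&(H<33)&(S>130)&(V>60),blue=(H>105)&(H<125)&(S>150)&(V>70),red=((H<6)|(H>172))&(S>150)&(V>60),white=(S<40)&(V>120))
    off=dict(yellow=0,blue=90,red=180,white=-90); out={}
    for k,m in masks.items():
        mm=on&m; n=mm.sum()
        if n<(12 if k!="white" else 12): continue
        ph=np.arctan2(x[mm],z[mm]); a=np.angle(np.median(np.cos(ph))+1j*np.median(np.sin(ph)))
        out[k]=(int(n),round(float(np.degrees(a)),1),"Y=%.1f"%((np.degrees(a)-off[k]+180)%360-180), "spread %.0f"%np.degrees(np.std(np.angle(np.exp(1j*(ph-a))))))
    return out
if __name__=="__main__":
    import sys
    for p in "wds":
        print(p,angs(p+sys.argv[1]))
E
python3 look.py 8; python3 ang.py 8
```

```text
11.7 [0.55399548 0.21587037 0.1512919 ] [-0.6 -0.4  0.4] 1.0
w {'yellow': (39, -54.2, 'Y=-54.2', 'spread 3'), 'blue': (842, 38.3, 'Y=-51.7', 'spread 6')}
d {'yellow': (36, -54.3, 'Y=-54.3', 'spread 5'), 'blue': (25, 37.0, 'Y=-53.0', 'spread 4')}
s {'blue': (54, 38.5, 'Y=-51.5', 'spread 3')}
```

View pics/c8.png

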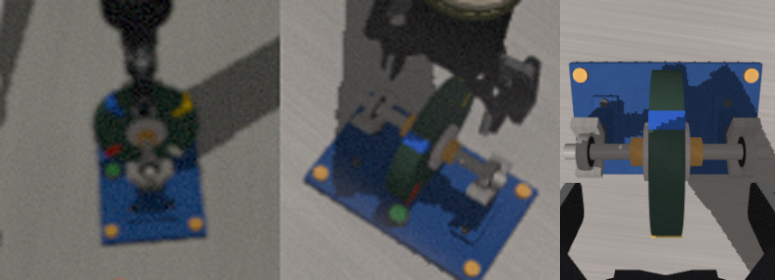

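It is resting in both Vs and rolling (yellow from about -20° to -53°). I'll wait for it to stop.

Request:
send_rows([
  [[0,0,-0.01],0],
  [[0,0,-0.02],0],
  [[0,0,-0.03],0],
  [[0,0,-0.03],0],
  [[0,0,-0.03],0],
  [[0,0,-0.03],0],
  [[0,0,-0.03],0],
  [[0,0,-0.03],0],
])

```text
clock: 12.85
position: [0.5538, 0.2157, 0.1801]
ee_rot: [0.752, -0.659, -0.0, 0.0]
ft_force: [0.8, 0.2, -0.3]
grip_width: 1.001
```

```bash
python3 look.py 9; python3 ang.py 9; python3 -c "
from ang import *
for f in('d7','s7','w6'):print(f,angs(f))"
```

```text
12.85 [0.55377706 0.21568391 0.18011756] [ 0.8  0.2 -0.3] 1.001
w {'yellow': (50, -49.6, 'Y=-49.6', 'spread 1'), 'blue': (609, 36.3, 'Y=-53.7', 'spread 4')}
d {'yellow': (35, -56.3, 'Y=-56.3', 'spread 4'), 'blue': (27, 36.0, 'Y=-54.0', 'spread 4')}
s {'blue': (55, 36.5, 'Y=-53.5', 'spread 3')}
d7 {}
s7 {'yellow': (13, -9.9, 'Y=-9.9', 'spread 3'), 'blue': (43, 78.3, 'Y=-11.7', 'spread 3')}
w6 {'blue': (53, 65.4, 'Y=-24.6', 'spread 2')}
```

Request:
send_rows([
  [[0,0,0],0],
  [[0,0,0],0],
  [[0,0,0],0],
  [[0,0,0],0],
  [[0,0,0],0],
  [[0,0,0],0],
  [[0,0,0],0],
  [[0,0,0],0],
])

```text
clock: 14.0
position: [0.5538, 0.2157, 0.1803]
ee_rot: [0.752, -0.659, 0.0, -0.0]
ft_force: [0.3, 0.3, 0.1]
grip_width: 0.997
```

```bash
python3 look.py 10; python3 ang.py 10
```

```text
14.0 [0.55383317 0.21574402 0.18030558] [0.3 0.3 0.1] 0.997
w {'yellow': (52, -49.7, 'Y=-49.7', 'spread 1'), 'blue': (607, 36.3, 'Y=-53.7', 'spread 4')}
d {'yellow': (36, -57.5, 'Y=-57.5', 'spread 5'), 'blue': (23, 36.5, 'Y=-53.5', 'spread 4')}
s {'blue': (55, 37.2, 'Y=-52.8', 'spread 3')}
```

View pics/c10.png

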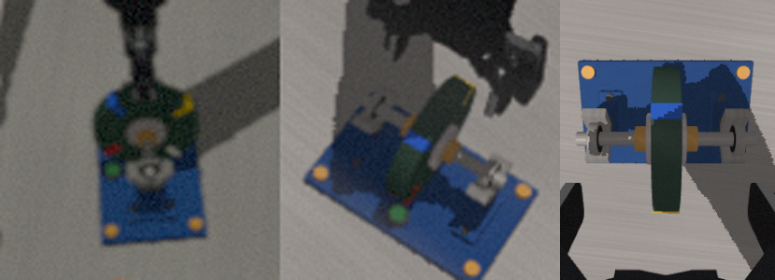

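The wheel has stopped, with yellow at about -53.5° (measured from top towards +x). It rolled negative, so the heavy side should need about -22° more. To check from the other side, I'll pinch lightly at +30°, swing to -30° and release.

Request:
send_rows([
  [[0,-0.01,0],0],
  [[0,-0.02,0],0],
  [[0,-0.025,0.005],0],
  [[0,-0.025,0.015],0],
  [[0,-0.025,0.028],0],
  [[0,-0.025,0.038],0],
  [[0,-0.025,0.042],0],
  [[0,-0.025,0.042],0],
], hand=1)

```text
clock: 15.15
position: [0.5785, 0.219, 0.1381]
ee_rot: [0.752, -0.659, -0.0, 0.0]
ft_force: [1.1, -0.1, -0.6]
grip_width: 1.002
```

Request:
send_rows([
  [[0,0,0],0],
  [[0,0,0],0],
  [[0,0,0],0],
  [[0,0,0],0],
  [[0,0,0],0],
  [[0,0,0],0],
  [[0,0,0],0],
  [[0,0,0],0],
], hand=0, force=20)

```text
clock: 16.15
position: [0.5788, 0.2189, 0.1385]
ee_rot: [0.752, -0.659, 0.0, -0.0]
ft_force: [-0.4, -1.4, 3.2]
grip_width: 0.225
```

```bash
python3 look.py 11; python3 ang.py 11;python3 -c "
from ang import *
o=st();q=o['position']-C;print('stand xyz',q@ex,q@ey,q[2])"
```

```text
16.15 [0.5788392  0.21894274 0.1385016 ] [-0.4 -1.4  3.2] 0.225
w {'blue': (885, 36.6, 'Y=-53.4', 'spread 4'), 'white': (16, -8.5, 'Y=81.5', 'spread 6')}
d {'yellow': (38, -57.2, 'Y=-57.2', 'spread 5')}
s {'blue': (41, 36.8, 'Y=-53.2', 'spread 3')}
stand xyz 0.02496955706667996 -0.0005127712492326309 0.04347089262386386
```

View pics/c11.png

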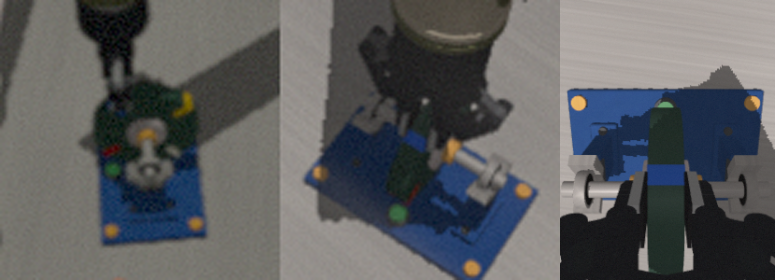

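Request:
send_rows([
  [[0,0.003,-0.0016],0],
  [[0,0.008,-0.0037],0],
  [[0,0.014,-0.0054],0],
  [[0,0.0206,-0.0065],0],
  [[0,0.0276,-0.0066],0],
  [[0,0.0337,-0.0059],0],
  [[0,0.0388,-0.0048],0],
  [[0,0.043,-0.0034],0],
])

```text
clock: 17.3
position: [0.5358, 0.2133, 0.1417]
ee_rot: [0.752, -0.659, 0.0, -0.0]
ft_force: [4.8, -0.1, 0.3]
grip_width: 0.222
```

```bash
python3 look.py 12; python3 ang.py 12;python3 -c "
from ang import *
o=st();q=o['position']-C;print('stand xyz',q@ex,q@ey,q[2])"
```

```text
17.3 [0.53576772 0.21328842 0.14168512] [ 4.8 -0.1  0.3] 0.222
w {'blue': (953, -1.0, 'Y=-91.0', 'spread 5'), 'red': (68, 84.4, 'Y=-95.6', 'spread 1'), 'white': (21, 20.9, 'Y=110.9', 'spread 16')}
d {'yellow': (18, -95.4, 'Y=-95.4', 'spread 4'), 'blue': (20, -3.3, 'Y=-93.3', 'spread 2')}
s {'blue': (22, -0.7, 'Y=-90.7', 'spread 21'), 'red': (28, 87.8, 'Y=-92.2', 'spread 3')}
stand xyz -0.018615885879920666 -0.0005009691727161809 0.04648441235620393
```

View pics/c12.png

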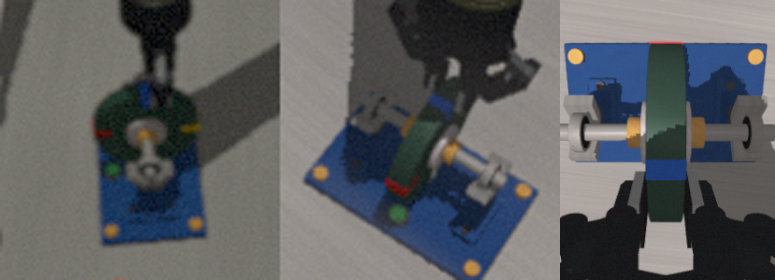

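Request:
send_rows([
  [[0,0.003,0.0013],0],
  [[0,0.0056,0.0026],0],
  [[0,0.0083,0.0042],0],
  [[0,0.0108,0.0057],0],
  [[0,0.0133,0.0076],0],
  [[0,0.0156,0.0095],0],
  [[0,0.018,0.012],0],
  [[0,0.018,0.012],0],
])

```text
clock: 18.45
position: [0.5172, 0.2109, 0.1304]
ee_rot: [0.753, -0.659, -0.0, 0.001]
ft_force: [-3.5, -3.6, 13.6]
grip_width: 0.225
```

```bash
python3 look.py 13; python3 ang.py 13;python3 -c "
from ang import *
o=st();q=o['position']-C;print('stand xyz',q@ex,q@ey,q[2])"
```

```text
18.45 [0.51722682 0.21090485 0.13038402] [-3.5 -3.6 13.6] 0.225
w {'blue': (862, -20.0, 'Y=-110.0', 'spread 4'), 'red': (336, 67.8, 'Y=-112.2', 'spread 3'), 'white': (20, 6.3, 'Y=96.3', 'spread 22')}
d {'yellow': (14, -112.2, 'Y=-112.2', 'spread 3'), 'blue': (15, -22.9, 'Y=-112.9', 'spread 2')}
s {'red': (44, 70.4, 'Y=-109.6', 'spread 3')}
stand xyz -0.03709952930222698 -0.0004043545943230376 0.035423795514987616
```

Request:
send_rows([
  [[0,0,0],0],
  [[0,0,0],0],
  [[0,0,0],0],
  [[0,0,0],0],
  [[0,0,0],0],
  [[0,-0.005,-0.01],0],
  [[0,-0.015,-0.025],0],
  [[0,-0.025,-0.04],0],
], hand=1)

```text
clock: 19.6
position: [0.5437, 0.2143, 0.1709]
ee_rot: [0.752, -0.659, 0.0, -0.0]
ft_force: [-0.2, 1.1, 0.0]
grip_width: 1.001
```

Request:
send_rows([
  [[0,-0.012,-0.01],0],
  [[0,-0.012,-0.01],0],
  [[0,-0.012,-0.01],0],
  [[0,-0.012,-0.01],0],
  [[0,-0.012,-0.01],0],
  [[0,-0.012,-0.01],0],
  [[0,-0.012,-0.01],0],
  [[0,-0.012,-0.01],0],
])

```text
clock: 20.6
position: [0.5548, 0.2159, 0.1797]
ee_rot: [0.752, -0.659, 0.0, -0.0]
ft_force: [-0.4, 0.6, -0.9]
grip_width: 0.998
```

```bash
python3 look.py 14; python3 ang.py 14;python3 -c "
from ang import *
o=st();q=o['position']-C;print('stand xyz',q@ex,q@ey,q[2])"
```

```text
20.6 [0.55481847 0.21588735 0.17969247] [-0.4  0.6 -0.9] 0.998
w {'blue': (519, -5.2, 'Y=-95.2', 'spread 4'), 'red': (115, 81.1, 'Y=-98.9', 'spread 2')}
d {'yellow': (18, -99.0, 'Y=-99.0', 'spread 6')}
s {'blue': (17, -4.2, 'Y=-94.2', 'spread 3'), 'red': (35, 83.4, 'Y=-96.6', 'spread 3')}
stand xyz 0.0007762835838691936 -0.0004069944314109429 0.08470338426036059
```

Request:
send_rows([
  [[0,0,0],0],
  [[0,0,0],0],
  [[0,0,0],0],
  [[0,0,0],0],
  [[0,0,0],0],
  [[0,0,0],0],
  [[0,0,0],0],
  [[0,0,0],0],
])

```text
clock: 21.75
position: [0.5548, 0.2158, 0.1797]
ee_rot: [0.752, -0.659, 0.0, 0.0]
ft_force: [-0.1, -0.8, 0.0]
grip_width: 0.999
```

```bash
python3 look.py 15; python3 ang.py 15
```

```text
21.75 [0.55484023 0.21584528 0.17969719] [-0.1 -0.8  0. ] 0.999
w {'blue': (521, -5.2, 'Y=-95.2', 'spread 5'), 'red': (115, 81.1, 'Y=-98.9', 'spread 2')}
d {'yellow': (16, -97.5, 'Y=-97.5', 'spread 3')}
s {'blue': (24, -4.7, 'Y=-94.7', 'spread 2'), 'red': (38, 83.3, 'Y=-96.7', 'spread 4')}
```

View pics/c15.png

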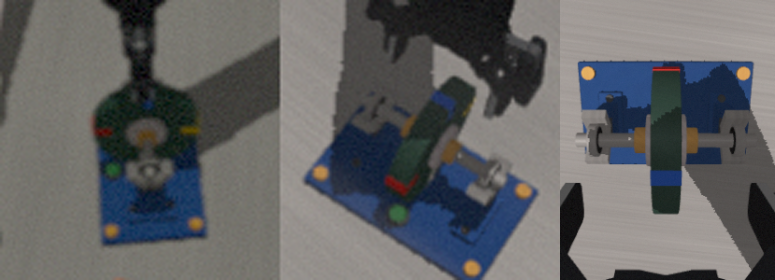

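The second stop, from the other side, is at yellow ≈ -95.5°. The midpoint is -74.5° and the half-gap is 21°, which falls inside the stated 17–27°. Now I'll turn back about +21°.

Request:
send_rows([
  [[0,0.006,0],0],
  [[0,0.013,0],0],
  [[0,0.013,0.01],0],
  [[0,0.013,0.022],0],
  [[0,0.013,0.032],0],
  [[0,0.013,0.036],0],
  [[0,0.013,0.036],0],
  [[0,0.013,0.036],0],
], hand=1)

```text
clock: 22.9
position: [0.5422, 0.2143, 0.144]
ee_rot: [0.752, -0.659, 0.0, -0.0]
ft_force: [-0.7, -0.0, 0.1]
grip_width: 0.997
```

Request:
send_rows([
  [[0,0,0],0],
  [[0,0,0],0],
  [[0,0,0],0],
  [[0,0,0],0],
  [[0,0,0],0],
  [[0,0,0],0],
  [[0,0,0],0],
  [[0,0,0],0],
], hand=0, force=20)

```text
clock: 23.9
position: [0.542, 0.2141, 0.1438]
ee_rot: [0.752, -0.659, 0.0, -0.0]
ft_force: [-0.6, -1.0, 4.0]
grip_width: 0.223
```

Request:
send_rows([
  [[0,-0.003,-0.0006],0],
  [[0,-0.0065,-0.0011],0],
  [[0,-0.0105,-0.0015],0],
  [[0,-0.0145,-0.0014],0],
  [[0,-0.018,-0.0011],0],
  [[0,-0.0215,-0.0006],0],
  [[0,-0.024,0],0],
  [[0,-0.024,0],0],
])

```text
clock: 24.9
position: [0.566, 0.2173, 0.1436]
ee_rot: [0.752, -0.659, 0.0, -0.0]
ft_force: [-2.0, -2.5, -1.9]
grip_width: 0.228
```

```bash
python3 look.py 16; python3 ang.py 16;python3 -c "
from ang import *
o=st();q=o['position']-C;print('stand xyz',q@ex,q@ey,q[2])"
```

```text
24.9 [0.56599423 0.21725392 0.14358404] [-2.  -2.5 -1.9] 0.228
w {'blue': (880, 15.4, 'Y=-74.6', 'spread 3'), 'red': (62, 101.1, 'Y=-78.9', 'spread 1')}
d {'yellow': (29, -74.6, 'Y=-74.6', 'spread 6')}
s {'blue': (31, 15.5, 'Y=-74.5', 'spread 3'), 'red': (19, 101.0, 'Y=-79.0', 'spread 4')}
stand xyz 0.011907314503582532 -0.0005212661292420225 0.04866951204930681
```

View pics/c16.png

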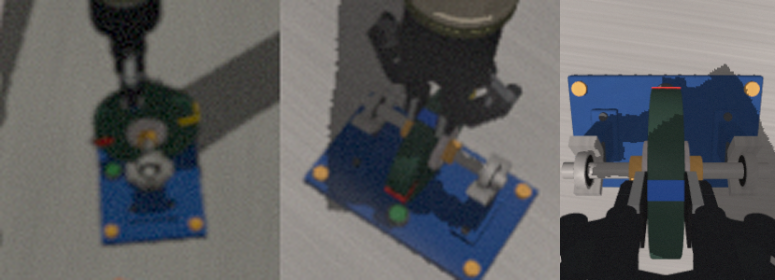

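Yellow (via blue) reads -74.6°, on target. I'll check that the arbor is still seated, against the released reference picture.

Run:
```python
from ang import *
for f in("w15","w16"):
    c=load(f);P=pts(c);q=P-C;x=q@ex;y=q@ey;z=q[...,2]
    for y0 in(-.042,.042):
        k=(abs(y-y0)<.008)&(z>-.004)&(z<.012)&(abs(x)<.015)&(c["d"]>0);s=np.c_[x[k],z[k]];print(f,"arbor y0",y0,k.sum(),"x range",np.percentile(s[:,0],[2,98]).round(4),"z top",np.percentile(s[:,1],97).round(4))
    for y0 in(-.06,.06):
        k=(abs(y-y0)<.004)&(z>.003)&(z<.025)&(abs(x)<.02)&(c["d"]>0);print(f,"bearing top",y0,k.sum(),np.percentile(z[k],95).round(4) if k.sum() else 0)
    k=(z>.03)&(z<.062)&(abs(x)<.055)&(abs(y)<.014)&(c["d"]>0);print("wheel y",np.percentile(y[k],[2,98]))
o=st();print(o["clock"],o["ft_force"])
```

```text
w15 arbor y0 -0.042 308 x range [-0.0046  0.0062] z top 0.006
w15 arbor y0 0.042 327 x range [-0.005   0.0063] z top 0.0058
w15 bearing top -0.06 362 0.0135
w15 bearing top 0.06 360 0.0132
wheel y [-0.00959113  0.00954227]
w16 arbor y0 -0.042 426 x range [-0.0047  0.0062] z top 0.0059
w16 arbor y0 0.042 398 x range [-0.0035  0.0063] z top 0.0058
w16 bearing top -0.06 496 0.0134
w16 bearing top 0.06 412 0.0133
wheel y [-0.0096725   0.00977527]
25.05 [-2.33905523 -1.36455684 -0.94614994]
```

Seated and level, and unchanged from the released state (axis about 0.5 mm off centre). The wheel is held by the 20 N pinch, so I'll hand in.

```bash
python3 -c "
from workcell import manip
print(manip.hand_in()); o=manip.get_obs();print(o['clock'],o['grip_width'],o['ft_force'])"
```

```text
the job is handed in; nothing more can be done
None
the job is handed in; nothing more can be done
```

The large green wheel is on the blue stand with a bearing in each V. It is held in a light 20 N pinch, with what I found to be its heavy side straight down. I handed the job in at about 25 s; the hand-in reports no verdict.

- **Placing:** I lifted the wheel straight out of the rack, lowered it until the stand took its weight, and let go.
- **Finding the heavy side:** Angles are of the yellow stripe, measured from the top towards the stand's +x. Left alone, the wheel rolled from about -11° and stopped at -53.5°. I turned it by hand past the low point to about -111° and let go, and it rolled back to about -95.5°. The midpoint is -74.5°, and each stop was about 21° short of it, inside the stated 17–27°.
- **Final hold:** I turned the wheel back and held it.
    - **Angle:** it read -74.6° from the blue stripe in the wrist and scene views, and -74.6° from the yellow stripe in the side view. The red stripe, seen edge-on, read about -79°, a 4° disagreement but well within the 13° allowed.
    - **Seating:** the arbor is level, within about 1 mm of the stand's centre, and matches the picture taken with the wheel released.

I did not measure the grip force directly or re-measure the other things on the cart. I saw no unexpected contact forces.

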